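# Lay out power-supply parts on a chassis plate

## Task

Lay out the power supply on the grey chassis plate, each part upright and centred on one of the plate's white circles: the blue capacitor on the middle circle, between the transformer and the green terminal block; the power module on the circle behind the terminal block (behind is the side away from the robot), square with the plate; and the copper choke on the circle in front of the transformer. Put the black heat sink on top of the power module, fins up, centred and with its long side along the module's long side. Leave the flux pot, the milky jar and the tape roll where they stand.

Things in the scene. Friction and masses are not known exactly. Their poses are not given: they have to be found in the camera images.
- chassis: Grey metal plate with folded edges fixed on the bench, 210 (x) x 280 (y) x 12 mm high, turned up to 0.2 rad. Origin: centre of its underside; x away from the robot, y left. Like white circles, 58 mm across with a small cross, at (0, 0) and (+-72, +-95) mm in its frame. Transformer and terminal block are fixed on it at (0, +95) and (0, -95) mm, either one at either end: each has a circle behind and one in front.
- transformer: Open mains transformer with dark core, green winding and cream bobbin, about 53 (x) x 78 (y) x 68 mm high, fixed on the chassis plate at its left or right end. Origin at the centre of its underside, axes parallel to the plate's; the circle in front of it is centred 72 mm along its -x, the circle behind it 72 mm along its +x.
- terminal_block: Green six-way screw terminal block, 24 (x) x 70 (y) x 26 mm high, fixed on the chassis plate at the end where the transformer is not. Origin at the centre of its underside, axes parallel to the plate's; the circle behind it is centred 72 mm along its +x, the circle in front of it 72 mm along its -x.
- capacitor: Blue electrolytic capacitor standing upright, a cylinder 32 mm across and 45 mm high, 50 g. Loose. Origin at the centre of its underside, z up.
- power_module: Flat black power module with a bright aluminium top face, 36 (x) x 46 (y) x 14 mm high, about 120 g. Loose, lies flat with the bright face up, any yaw. Origin at the centre of its underside, z up.
- heatsink: Black finned heat sink, 30 (x) x 42 (y) x 23 mm high: a 4 mm base with seven upright fins that run along x. Loose, fins up, any yaw; grip it across its 30 mm width, along its x. 60 g. Origin at the centre of its underside, z up.
- choke: Ring-shaped choke, copper-coloured wire on a yellow core, lying flat, 47 mm across and 18 mm high, about 90 g (it can be gripped across its outside). Loose. Origin at the centre of its underside, z up.
- flux_pot: Small white pot with black lid, 42 mm across, 25 mm high. A bystander: leave it. Origin at the centre of its underside.
- milky_jar: Milky plastic jar with lid, 61 mm across, 54 mm high. A bystander: leave it. Origin at the centre of its underside.
- blue_tape: Roll of blue tape lying flat, 68 mm across, 19 mm high. A bystander: leave it. Origin at the centre of its underside.
Mind the look-alikes: they are no part of the job. Leave any turquoise look-alike of the heatsink alone.

How it is judged:
By the outcome, as a careful person would: the job done as asked, in the order asked, and still so for the second after the job is handed in, with the robot touching nothing.
It also fails if it takes over 115 s, if anything falls off the work surface, if the arm or the gripper's body presses on something with over 40 N, if the wrist force passes 120 N, or if a joint passes its speed limit or range.

## Robot

A 6-joint arm with a two-finger parallel gripper is mounted at the origin on a cart in front of the work surface, level with it; the furniture and walls round the work are solid. World frame = base frame: x ahead of the robot, y to its left, z up, the work surface at z = 0. Lengths are in m, angles in rad, forces in N, time in s.
With the tool pointing down it reaches from about 0.275 to 0.85 m from the base axis. Payload 5.2 kg.
Tool frame: the origin (TCP) lies on the centre line of the jaws, within the pads' length; the fingertips stand 11 mm ahead of it and the grasp point (between the pads) lies 8 mm behind it (env.tip_reach is the distance from the TCP to the fingertips, in m); z points along the fingers, y is the line along which they close (so a half turn about z gives the same grasp; the last joint's range is limited). The gripper opens to 85 mm and grips with 20 to 120 N. Pads are 22 mm wide; open, the fingers measure 114 mm over their backs; the gripper's body (76 mm by 85 mm) begins 54 mm behind the grasp point. The pads swing forward as they close: fully open they stand 13 mm farther back than shut.
Start: joints at [0.997, 0.259, 1.535, -0, 1.348, -0.203], TCP at [0.199, 0.513, 0.213] pointing down, gripper open.
Joint ranges: [-3.14, 3.14], [-0.91, 2.08], [0.19, 2.58], [-1.22, 4.36], [0.22, 2.71], [-3.12, 3.12]. Speed limits (rad/s): [2.57, 2.57, 3.14, 3.14, 3.14, 3.14].

## Interface

Orientations are given as a rotation vector (axis times angle).
In Python, from plant import env, optics, finish_job gives the robot as it stands. The module is installed in compiled form; this text tells all that it offers.
- The arm moves only by the tool play_rows, never from a script. Its argument "moves" is a list of rows, each a list of 7 numbers: the finger opening in mm, from 0 to 85.4, then the shift along the tool's x, y, z in mm, then the turn, a rotation vector about the tool's x, y, z in rad. In form: [[claw, dx, dy, dz, wx, wy, wz], ...]. A call has 1 to 20 rows; each row shifts and turns the commanded pose from where the row before left it, along the tool's axes as they then stand; what a row does not reach is not made up. A row lasts 1/8 s, in which the tool goes at most 62.5 mm and 10.7 degrees, less where a joint would pass 70% of its speed; a pose out of reach is approached as far as the arm can. A call is refused whole if a number of a shift passes 62.5 or a number of a turn 0.188, either way. A call with a gripper value outside its range is refused whole. The fingers move at their own pace and stop on an object; "newtons" is the grip in N (left out, the last holds). Time passes only in rows, so rows that do not move let the fingers close. It gives the time, the measured TCP pose, the force, the opening and the grip force at its end, in the units of the state.
- env.state(): the state, without advancing time (a new reading comes with each control period).
- optics.capture(name): name is "scene" or "top" or "wrist"; returns a dict with "image" (400x640x3 uint8, red, green, blue), "depth" (400x640 float32, m along the optical axis (not along the pixel's ray), 0 where there is no reading), "fx", "fy", "cx", "cy" (pixels), "rvec" (rotation vector, rad) and "tvec" (3), from world to camera coordinates, as OpenCV has them. Camera axes: x right, y down, z forward; pixel columns grow to the right and rows downward; lengths in m; the calibration is good to about 2 mm. A picture is of the moment at which its call begins.
- finish_job(): hands the job in; it is judged then, once.
The state is a dict: "clock": time; "joint_positions": joint angles; "qd": joint speeds; "effort": joint torques, N m; "tool_pos": TCP position; "tcp_rot": TCP orientation; "contact_force": force on the tool from outside, world axes, zero at the start; "wrist_torque": the same for the moment, N m; "grip_width": opening from 0.0 (shut) to 1.0 (fully open); "finger_force": force on a finger pad.
Only numpy, scipy, OpenCV 4.12 (cv2) and the standard library are available. Lean on these libraries where they do the work, as an engineer would, in place of code of your own. Each camera call takes 0.05 s, during which the arm holds its last target. There are 200 camera calls.

## Working session

There is one attempt and no reset: what is moved stays moved. The work goes in short steps, Python scripts to look and compute and a tool call to move; the robot and the scene stay as the last step left them, time stands still between calls to the robot, and variables do not carry over. Pictures are saved under pics/ and viewed, at most 14 in all, crops included, and the job is handed in when it is done.

Besides the shell and the picture viewer there is one more tool, called after "Call:" in YAML: its name, and indented under it one key for each argument. play_rows: Moves the arm, as the interface text tells. Its arguments: {"type":"object","properties":{"moves":{"type":"array","items":{"type":"array","items":{"type":"number"}}},"newtons":{"type":"number"}},"required":["moves"]}

```bash
mkdir -p pics
python3 - <<'E'
from plant import env, optics
import cv2, numpy as np, pickle
print(env.state()['tool_pos'],env.state()['tcp_rot'],env.state()['clock'],env.tip_reach)
for n in ['top','scene']:
    c=optics.capture(n); pickle.dump(c,open(f'{n}0.pkl','wb'))
    print(n,c['fx'],c['cx'],c['cy'],c['rvec'],c['tvec'])
    cv2.imwrite(f'pics/{n}0.png',c['image'][:,:,::-1])
E
```

```text
[0.19896253 0.51214428 0.21215082] [-5.78980241e-01 -3.08709427e+00  2.73090966e-03] 0.0 0.011
top 394.8719351939098 321.76837130823316 200.71893799365455 [ 2.14891341 -2.02917982  0.2353799 ] [0.07468022 0.54611351 1.19306831]
scene 470.6385268323437 310.58059675849285 205.12768515446237 [ 1.95275785 -1.03708191  0.52304903] [-0.22452253  0.31817885  0.98777754]
```

View pics/top0.png

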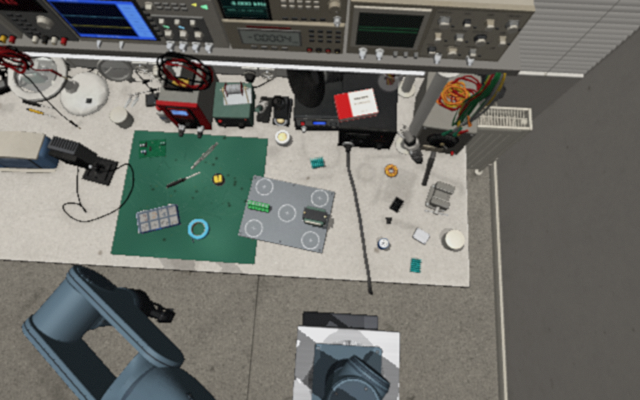

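View pics/scene0.png

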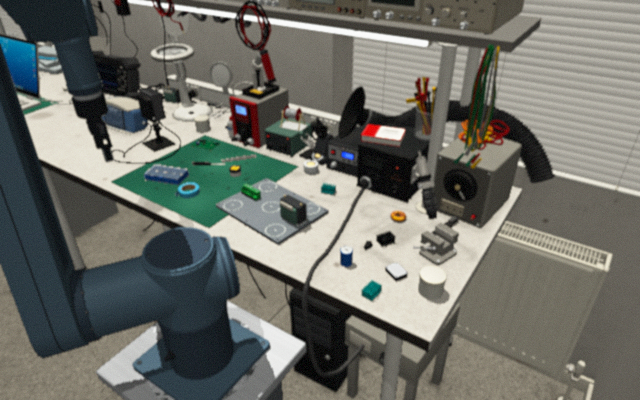

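The top view shows the plate at (287,213), with the terminal block on the left at (258,207) and the transformer on the right at (315,217). The loose parts are to the right: choke (391,171), heat sink (397,204), module (421,235) and capacitor (384,243). Turquoise look-alikes are at (317,162) and (415,266).

```bash
cat > h.py <<'E'
import numpy as np, cv2
from scipy.spatial.transform import Rotation as R
def ray(c,uv,z):
    uv=np.atleast_2d(np.asarray(uv,float)); M=cv2.Rodrigues(np.asarray(c['rvec'],float))[0]; t=np.asarray(c['tvec'],float).ravel()
    d=np.c_[(uv[:,0]-c['cx'])/c['fx'],(uv[:,1]-c['cy'])/c['fy'],np.ones(len(uv))]@M
    o=-M.T@t
    return o+d*((z-o[2])/d[:,2])[:,None]
def proj(c,P):
    K=np.array([[c['fx'],0,c['cx']],[0,c['fy'],c['cy']],[0,0,1.]])
    return cv2.projectPoints(np.atleast_2d(np.asarray(P,float)),np.asarray(c['rvec'],float),np.asarray(c['tvec'],float),K,None)[0][:,0]
def blob(c,mask,z,amin=30):
    "contours -> list of (world xy of min-area-rect centre on plane z, size mm, yaw of long side, area)"
    out=[]
    for k in cv2.findContours(mask.astype(np.uint8),cv2.RETR_EXTERNAL,cv2.CHAIN_APPROX_NONE)[0]:
        if cv2.contourArea(k)<amin: continue
        P=ray(c,k[:,0],z)[:,:2]
        (x,y),(w,h),a=cv2.minAreaRect((P*1000).astype(np.float32))
        if w<h: a+=90
        out.append((k[:,0].mean(0).round(),np.round([x,y],1),np.round([max(w,h),min(w,h)],1),round(((a+90)%180)-90,1)))
    return out
E
python3 - <<'E'
import pickle; from h import *
c=pickle.load(open('top0.pkl','rb'))
for n,uv,z in [('term',(258,207),.038),('trafo',(315,217),.08),('Cmid',(287,213),.012),('Cbehind',(264,186),.012),('Cfront',(311,240),.012),('choke',(391,171),.018),('hs',(397,204),.02),('mod',(421,235),.014),('cap',(384,243),.045),('jar',(454,240),.054),('blk',(389,220),.01),('tube',(357,205),0.02)]:
    d=c['depth'][uv[1],uv[0]]
    print(n,(ray(c,uv,z)[0]*1000).round(), d)
    M=cv2.Rodrigues(c['rvec'])[0]; p=np.array([(uv[0]-c['cx'])/c['fx']*d,(uv[1]-c['cy'])/c['fy']*d,d])
    print('   depth pt',(M.T@(p-c['tvec'])*1000).round())
im=cv2.resize(c['image'][120:290,230:480],None,fx=3.2,fy=3.2,interpolation=cv2.INTER_CUBIC)
cv2.imwrite('pics/crop0.png',im[:,:,::-1])
E
```

```text
term [515. 312.  38.] 1.29938
   depth pt [518. 315.  22.]
trafo [484. 124.  80.] 1.23595
   depth pt [485. 124.  75.]
Cmid [506. 219.  12.] 1.3056217
   depth pt [506. 219.  11.]
Cbehind [594. 304.  12.] 1.3294518
   depth pt [594. 304.   9.]
Cfront [421. 134.  12.] 1.2798221
   depth pt [420. 134.  15.]
choke [ 668. -120.   18.] 1.347898
   depth pt [ 674. -123.    1.]
hs [ 555. -141.   20.] 1.2987673
   depth pt [ 554. -141.   22.]
mod [ 457. -222.   14.] 1.2834921
   depth pt [ 457. -222.   13.]
cap [420. -98.  45.] 1.2428942
   depth pt [420. -97.  48.]
jar [ 441. -315.   54.] 1.2354181
   depth pt [ 440. -314.   56.]
blk [ 502. -118.   10.] 1.2847265
   depth pt [ 499. -115.   24.]
tube [544. -10.  20.] 1.3068486
   depth pt [545. -10.  14.]
```

View pics/crop0.png

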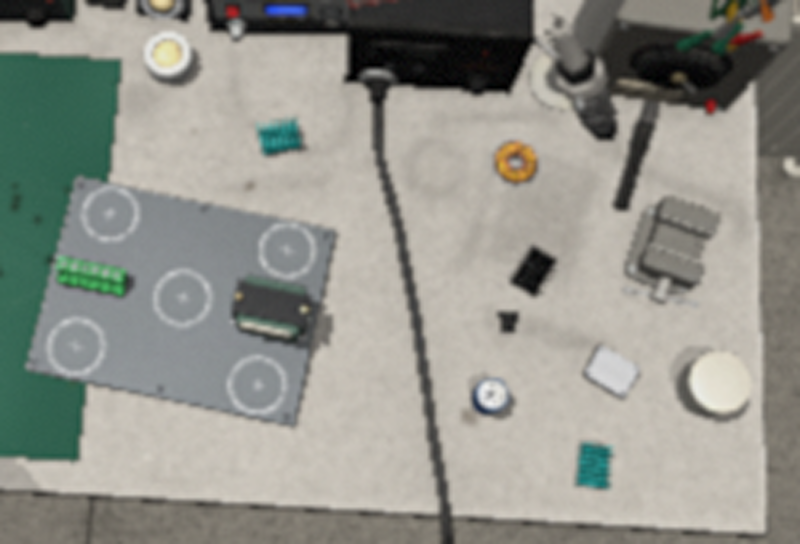

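The crop shows the parts clearly. The tube between plate and parts is about 14 mm high, and a small black clip stands at (500,-115) mm. Next I move over the plate and look from the wrist.

```bash
cat >> h.py <<'E'
def delta(x,y,z,yaw=None):
    "mm target, yaw of tool y (deg): print shift in present tool axes (mm) and wz"
    from plant import env
    s=env.state(); p=np.array(s['tool_pos'])*1000; M=R.from_rotvec(s['tcp_rot']).as_matrix()
    cy=np.degrees(np.arctan2(M[1,1],M[0,1]))
    d=M.T@(np.array([x,y,z])-p)
    w=0 if yaw is None else -np.radians((yaw-cy+90)%180-90)
    print('pos',p.round(1),'yaw',round(cy,1),'tilt',np.round(M[:2,2],4),'-> shift',d.round(1),'wz',round(w,3),'q6',round(s['joint_positions'][5],2),'t',s['clock'])
E
python3 -c "
from h import *; delta(470,200,330,90)"
```

```text
pos [199.  512.2 212.2] yaw 68.8 tilt [-0.0009 -0.0014] -> shift [-365.7 -193.  -117.6] wz -0.371 q6 -0.2 t 0.1
```

Call:
play_rows:
  moves:
    - [85, -46, -24, -15, 0, 0, 0]
    - [85, -46, -24, -15, 0, 0, 0]
    - [85, -46, -24, -15, 0, 0, 0]
    - [85, -46, -24, -15, 0, 0, 0]
    - [85, -46, -24, -15, 0, 0, 0]
    - [85, -46, -24, -15, 0, 0, 0]
    - [85, -46, -24, -15, 0, 0, 0]
    - [85, -44, -25, -13, 0, 0, 0]
    - [85, 0, 0, 0, 0, 0, -0.125]
    - [85, 0, 0, 0, 0, 0, -0.125]
    - [85, 0, 0, 0, 0, 0, -0.121]
    - [85, 0, 0, 0, 0, 0, 0]

```text
clock: 1.6
tool_pos: [0.4703, 0.2, 0.3306]
tcp_rot: [-0.002, -3.141, 0.0]
contact_force: [-0.3, 0.4, 0.4]
grip_width: 0.995
finger_force: 0.0
```

Run:
```python
from plant import optics; from h import *; import pickle
delta(470,200,330,90)
c=optics.capture('wrist'); pickle.dump(c,open('w1.pkl','wb')); cv2.imwrite('pics/w1.png',c['image'][:,:,::-1])
M=cv2.Rodrigues(c['rvec'])[0]; print((-M.T@c['tvec']).round(3), M[2].round(3))
```

```text
pos [470.3 200.  330.6] yaw 89.9 tilt [-0.0009 -0.0002] -> shift [ 0.3 -0.   0.6] wz -0.001 q6 -1.39 t 1.6
[0.388 0.199 0.491] [ 0.316 -0.    -0.949]
```

View pics/w1.png

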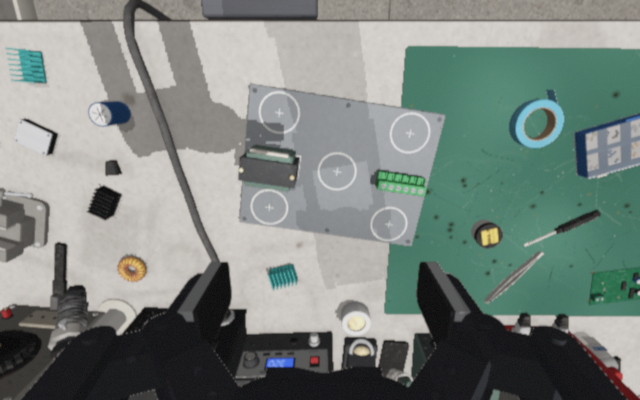

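The wrist view covers everything: the five circles at (279,112), (410,132), (337,171), (269,207) and (390,224), plus all the parts on the left. I'll fit the plate and measure the parts.

```bash
cat > plate.py <<'E'
from h import *; import pickle,sys
def circles(c,guess):
    out=[]
    for g in guess:
        u,v=proj(c,[g[0]/1000,g[1]/1000,.012])[0]
        # white ring pixels: threshold then keep ring-radius world points, fit ellipse in plane
        r=60; u0,v0=int(u)-r//2,int(v)-r//2; a=cv2.cvtColor(c['image'],cv2.COLOR_RGB2GRAY).astype(float)
        yy,xx=np.mgrid[0:400,0:640]; W=ray(c,np.c_[xx.ravel(),yy.ravel()],.012)[:,:2].reshape(400,640,2)*1000
        q=np.array(g,float)
        hp=a-cv2.blur(a,(15,15))
        for it in range(6):
            d=np.hypot(*(W-q).transpose(2,0,1)); m=(d>21)&(d<36)&(hp>12)
            P=W[m]; A=np.c_[2*P,np.ones(len(P))]; s=np.linalg.lstsq(A,(P**2).sum(1),rcond=None)[0]
            q=s[:2]
        out.append((q,np.sqrt(s[2]+q@q),m.sum()))
    return out
def fit(c,px):
    g=[ray(c,p,.012)[0,:2]*1000 for p in px]
    o=circles(c,g); Q=np.array([i[0] for i in o]); 
    L=np.array([(-72,-95),(-72,95),(0,0),(72,-95),(72,95.)])
    for i in o: print(i[0].round(1),round(i[1],1),i[2])
    lc,qc=L.mean(0),Q.mean(0); H=(L-lc).T@(Q-qc); th=np.arctan2(H[0,1]-H[1,0],H[0,0]+H[1,1])
    Rm=np.array([[np.cos(th),-np.sin(th)],[np.sin(th),np.cos(th)]]); F=(L-lc)@Rm.T+qc
    print('yaw deg',np.degrees(th).round(2),'res',np.abs(F-Q).max().round(2)); print(F.round(1))
if __name__=='__main__':
    c=pickle.load(open('w1.pkl','rb'))
    fit(c,[(279,112),(410,132),(337,171),(269,207),(390,224)])
    im=c['image']; hsv=cv2.cvtColor(im,cv2.COLOR_RGB2HSV)
    def roi(u,v,r): m=np.zeros((400,640),bool); m[v-r:v+r,u-r:u+r]=1; return m
    V,S,Hh=hsv[...,2],hsv[...,1],hsv[...,0]
    print('hs',blob(c,(V<85)&roi(103,203,24),.020))
    print('clip',blob(c,(V<90)&roi(112,168,12),.01))
    print('choke',blob(c,(S>120)&(Hh<25)&roi(131,268,24),.008))
    print('cap lid',blob(c,(S<80)&(V>140)&roi(100,114,14),.045), 'cap all',blob(c,(S>110)&(Hh>90)&roi(105,113,28),.045))
    print('mod top',blob(c,(V>215)&roi(36,135,26),.014))
    for n,(u,v) in dict(cap=(103,113),mod=(36,134),hs=(103,203),choke=(131,268)).items(): print(n,im[v,u])
E
python3 plate.py
```

```text
[417.8 135.9] 28.1 355
[446.1 324.1] 28.3 372
[503.7 218.7] 27.9 317
[560.3 114.1] 28.0 292
[590.  301.8] 28.3 295
yaw deg -8.77 res 0.79
[[417.9 136. ]
 [446.9 323.8]
 [503.6 218.9]
 [560.2 114. ]
 [589.2 301.8]]
hs [(array([104., 202.]), array([ 550.6, -135.1]), array([51.4, 35.4]), -29.7)]
clip [(array([112., 168.]), array([ 497.7, -119.3]), array([22.4, 19.3]), -85.6)]
choke [(array([132., 268.]), array([ 671.1, -122.4]), array([44.5, 41.4]), -45.9)]
cap lid [(array([ 98., 114.]), array([ 417.4, -100.5]), array([36.7, 34.6]), 89.9)] cap all [(array([116., 112.]), array([415.4, -72.9]), array([31. , 26.2]), -84.7)]
mod top []
cap [160 159 158]
mod [212 211 213]
hs [27 29 30]
choke [177 173 168]
```

Call:
play_rows:
  moves:
    - [85, 0, -58, 5, 0, 0, 0]
    - [85, 0, -58, 5, 0, 0, 0]
    - [85, 0, -58, 5, 0, 0, 0]
    - [85, 0, -58, 5, 0, 0, 0]
    - [85, 0, -58, 5, 0, 0, 0]
    - [85, 0, -60, 5, 0, 0, 0]
    - [85, 0, 0, 0, 0, 0, 0]
    - [85, 0, 0, 0, 0, 0, 0]

```text
clock: 2.65
tool_pos: [0.4704, -0.1497, 0.3008]
tcp_rot: [-0.003, -3.141, -0.001]
contact_force: [-0.5, 0.5, 0.9]
grip_width: 0.995
finger_force: 0.0
```

Run:
```python
from plant import optics; from h import *; import pickle
delta(420,-98,120,90)
c=optics.capture('wrist'); pickle.dump(c,open('w2.pkl','wb')); cv2.imwrite('pics/w2.png',c['image'][:,:,::-1])
```

```text
pos [ 470.4 -149.7  300.8] yaw 89.9 tilt [-0.0005  0.0009] -> shift [ 50.4  51.4 180.9] wz -0.002 q6 -2.1 t 2.65
```

View pics/w2.png

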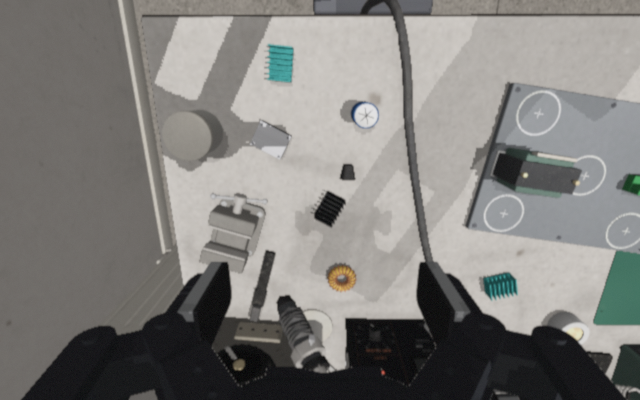

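All four parts are in view: module (271,139), half in shadow; capacitor (365,115); heat sink (328,208); choke (342,278). The depth image separates their top faces cleanly from the bench, so I'll use it.

```bash
cat >> h.py <<'E'
def cloud(c):
    yy,xx=np.mgrid[0:400,0:640]; d=c['depth']
    M=cv2.Rodrigues(np.asarray(c['rvec'],float))[0]
    P=np.stack([(xx-c['cx'])/c['fx']*d,(yy-c['cy'])/c['fy']*d,d],-1)-np.asarray(c['tvec'],float).ravel()
    return P@M*1000
def top(c,u,v,r,zlo,zhi):
    W=cloud(c); m=np.zeros((400,640),bool); m[max(v-r,0):v+r,max(u-r,0):u+r]=1
    z=W[...,2]; m&=(z>zlo)&(z<zhi)&(c['depth']>0)
    n,l,st,_=cv2.connectedComponentsWithStats(m.astype(np.uint8)); k=1+np.argmax(st[1:,4]); m=l==k
    P=W[m]; (x,y),(w,h),a=cv2.minAreaRect(P[:,:2].astype(np.float32)); a=a+90 if w<h else a
    print('rect',np.round([x,y],1),np.round([w,h],1),'long yaw',round((a+90)%180-90,1),'mean',P.mean(0).round(1),'n',m.sum())
E
python3 - <<'E'
from h import *; import pickle
c=pickle.load(open('w2.pkl','rb'))
for n,a in dict(cap=(365,115,20,35,60),mod=(271,139,28,9,25),hs=(328,208,26,12,35),choke=(342,278,22,10,30),clip=(348,172,12,6,60),lamp=(300,325,40,10,400),bar=(265,280,35,6,100),scope=(235,230,40,10,200)).items():
    print(n,end=' '); top(c,*a)
hsv=cv2.cvtColor(c['image'],cv2.COLOR_RGB2HSV); H,S,V=cv2.split(hsv)
def roi(u,v,r): m=np.zeros((400,640),bool); m[v-r:v+r,u-r:u+r]=1; return m
print('choke',blob(c,(S>110)&(H<25)&roi(342,278,24),.009))
print('hs',blob(c,(V<75)&roi(328,208,24),.023))
E
```

```text
cap rect [418.  -98.1] [31.2 31.2] long yaw -87.6 mean [418.1 -98.1  44.2] n 549
mod rect [ 452.9 -223.3] [45.6 36.1] long yaw 61.7 mean [ 452.5 -223.1   13.4] n 901
hs rect [ 556.2 -143.5] [30.3 35.2] long yaw -29.7 mean [ 556.2 -143.6   19. ] n 401
choke rect [ 670.3 -122. ] [44.8 43.3] long yaw 55.9 mean [ 669.2 -122.8   14.7] n 485
clip rect [ 497.  -116.6] [22.7 21.1] long yaw 87.7 mean [ 497.1 -117.3   18.8] n 226
lamp rect [ 724.2 -193.6] [112.4  70. ] long yaw 78.7 mean [ 725.9 -198.6   76.5] n 3360
bar rect [ 680.2 -248.3] [ 19.7 112.1] long yaw -15.3 mean [ 680.8 -248.2    9.8] n 672
scope rect [ 569.6 -275.4] [ 67.9 106.2] long yaw -17.9 mean [ 569.5 -274.5   56.7] n 3059
choke [(array([341., 278.]), array([ 671.3, -123. ]), array([43.8, 41.2]), 1.6)]
hs [(array([329., 209.]), array([ 548.7, -142.9]), array([44.3, 30.3]), -28.1)]
```

Call:
play_rows:
  moves:
    - [85, 17.5, 17.2, 60, 0, 0, 0]
    - [85, 17.5, 17.2, 60, 0, 0, 0]
    - [85, 17.4, 17.3, 60, 0, 0, 0]
    - [85, 0, 0, 35, 0, 0, 0]
    - [85, 0, 0, 35, 0, 0, 0]
    - [85, 0, 0, 24, 0, 0, 0]
    - [85, 0, 0, 0, 0, 0, 0]
    - [25, 0, 0, 0, 0, 0, 0]
    - [25, 0, 0, 0, 0, 0, 0]
    - [25, 0, 0, 0, 0, 0, 0]
    - [25, 0, 0, 0, 0, 0, 0]
    - [25, 0, 0, 0, 0, 0, 0]
  newtons: 30

```text
clock: 4.2
tool_pos: [0.4201, -0.1002, 0.0336]
tcp_rot: [0.0, 3.141, -0.0]
contact_force: [-0.0, -0.2, -0.2]
grip_width: 0.296
finger_force: 0.0
```

```bash
python3 -c "
from h import *; delta(503.6,218.9,160,-8.77)"
```

```text
pos [ 420.1 -100.2   33.6] yaw 90.0 tilt [ 0.0004 -0.0002] -> shift [ -83.5  319.  -126.4] wz -1.418 q6 -2.06 t 4.2
```

Run:
```python
from plant import optics; from h import *; import pickle
c=optics.capture('wrist'); pickle.dump(c,open('w3.pkl','wb')); cv2.imwrite('pics/w3.png',c['image'][:,:,::-1])
c=optics.capture('top'); pickle.dump(c,open('t3.pkl','wb'))
print(proj(c,[.418,-.098,.045]))
```

```text
[[384.06421733 243.61344754]]
```

View pics/w3.png

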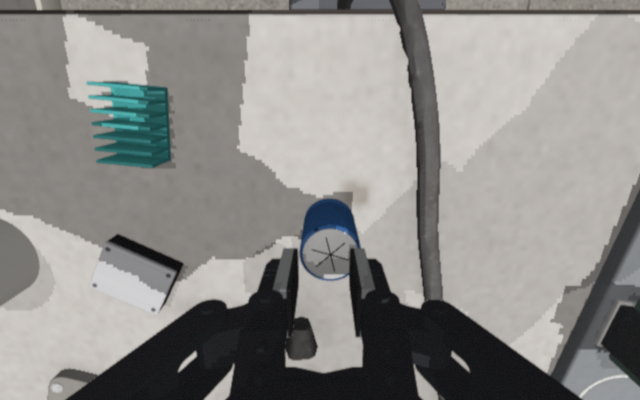

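The capacitor still stands, but it is ahead of the fingers (towards the robot) at about (330,252). The fingers shut to 25 mm and hold nothing. I'll measure again.

Run:
```python
from h import *; import pickle
c=pickle.load(open('w3.pkl','rb'))
print(ray(c,[(330,252),(302,252),(358,252)],.045)*1000)
top(c,330,245,40,41,50)
W=cloud(c); print(W[252,330],W[230,330],W[262,330],'finger',W[270,285],W[270,365], W[300,300])
c=pickle.load(open('t3.pkl','rb')); cv2.imwrite('pics/t3.png',cv2.resize(c['image'][200:280,340:460],None,fx=6,fy=6)[:,:,::-1])
```

```text
[[ 415.9046324   -97.88260357   45.        ]
 [ 415.90077009 -112.09136588   45.        ]
 [ 415.90849493  -83.672986     45.        ]]
rect [417.3 -99.3] [29.  32.8] long yaw -20.1 mean [416.1 -99.1  44.2] n 2562
[415.90826375 -97.88244801  44.99308043] [404.04987298 -97.94321821  44.31788776] [422.16074311 -97.82538648  44.04712694] finger [ 407.92397529 -116.98043191   75.87940372] [408.14245685 -84.11978722  75.52819908] [ 477.47704636 -117.63118247   -0.91278492]
```

Run:
```python
from h import *; import pickle
from plant import env
s=env.state(); print(s['grip_width'],s['finger_force'],s['tool_pos'],s['contact_force'])
c=pickle.load(open('w3.pkl','rb'))
print(proj(c,np.array([[420,-100,33],[420,-88,33],[420,-112,33],[420,-88,23],[420,-88,60],[420,-112,60]])/1000))
W=cloud(c)
for v in range(240,310,10): print(v,[tuple(int(t) for t in W[v,u]) for u in (280,287,294,330,350,357,364)])
cv2.imwrite('pics/w3c.png',cv2.resize(c['image'][190:340,230:430],None,fx=4,fy=4,interpolation=cv2.INTER_CUBIC)[:,:,::-1])
```

```text
0.2906024968479855 0.0 [ 0.42000956 -0.10011277  0.03350843] [0.61987298 0.52550459 0.25509382]
[[325.65508862 248.38502814]
 [347.62217295 248.37973644]
 [303.68722168 248.39032002]
 [346.39932365 240.37987316]
 [351.68138254 274.93502964]
 [300.39053387 274.94848972]]
240 [(431, -129, 0), (431, -125, 0), (431, -120, -1), (409, -97, 44), (409, -87, 44), (410, -84, 43), (431, -74, 0)]
250 [(438, -129, 0), (408, -118, 57), (408, -114, 57), (415, -97, 43), (409, -88, 54), (408, -85, 57), (408, -82, 57)]
260 [(408, -120, 66), (408, -117, 67), (408, -114, 66), (420, -97, 44), (414, -88, 56), (408, -86, 66), (408, -83, 67)]
270 [(408, -119, 75), (408, -116, 75), (409, -113, 72), (426, -97, 45), (418, -88, 58), (408, -87, 75), (408, -84, 74)]
280 [(408, -118, 82), (408, -115, 82), (414, -113, 73), (432, -97, 44), (422, -88, 59), (408, -88, 82), (407, -85, 83)]
290 [(408, -117, 88), (408, -114, 89), (417, -113, 75), (469, -96, 0), (427, -88, 60), (408, -88, 88), (409, -85, 87)]
300 [(407, -116, 96), (413, -114, 88), (422, -113, 75), (477, -96, 0), (476, -82, 0), (412, -88, 89), (412, -86, 89)]
```

View pics/w3c.png

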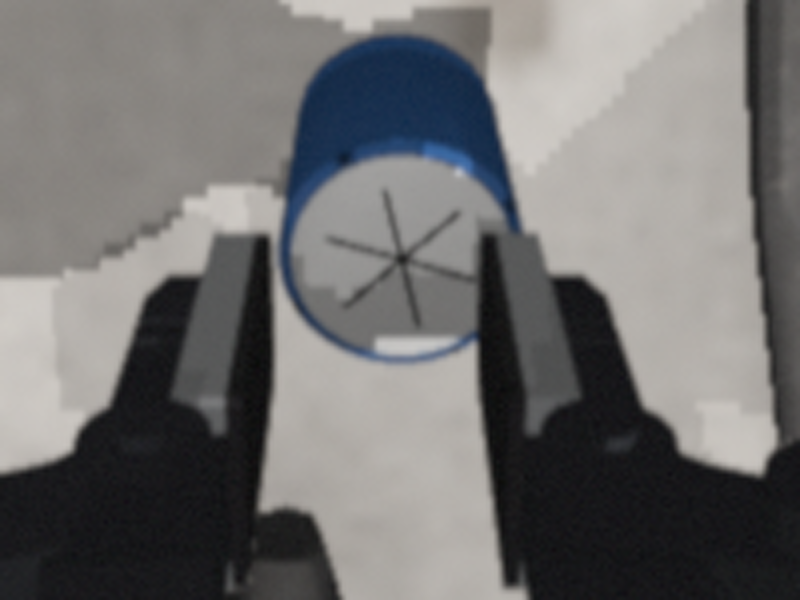

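The crop shows both finger ends drawn over the capacitor's top, so they are above it (z about 54 mm). The stated TCP height and tip reach would put them near 22 mm. I'll check the finger geometry in the other views before going on.

Run:
```python
from h import *; import pickle
from plant import env,optics
for f,tz in (('w1.pkl',330.6),('w2.pkl',300.8),('w3.pkl',33.5)):
    c=pickle.load(open(f,'rb')); W=cloud(c); d=c['depth']; m=(d>0.05)&(d<.2)
    # finger pixels
    z=W[...,2][m]; print(f,'near n',m.sum(),'min z rel tcp',np.percentile(z,[0,1,5]).round(1)-tz, 'depth min',d[d>0].min())
c=optics.capture('scene'); pickle.dump(c,open('s3.pkl','wb'))
uv=proj(c,np.array([[420,-100,33.5],[420,-100,22.5],[418,-98,45],[418,-98,0]])/1000); print(uv.round(1))
u,v=uv[0].astype(int)
cv2.imwrite('pics/s3.png',cv2.resize(c['image'][v-60:v+40,u-70:u+70],None,fx=5,fy=5,interpolation=cv2.INTER_CUBIC)[:,:,::-1])
```

```text
w1.pkl near n 35791 min z rel tcp [29.8 35.9 46.5] depth min 0.06986104
w2.pkl near n 35797 min z rel tcp [30.5 36.  46.5] depth min 0.07030252
w3.pkl near n 147684 min z rel tcp [-38.8 -36.  -35.3] depth min 0.069533244
[[348.2 253.4]
 [348.1 256.7]
 [347.2 250. ]
 [346.9 263.5]]
```

View pics/s3.png

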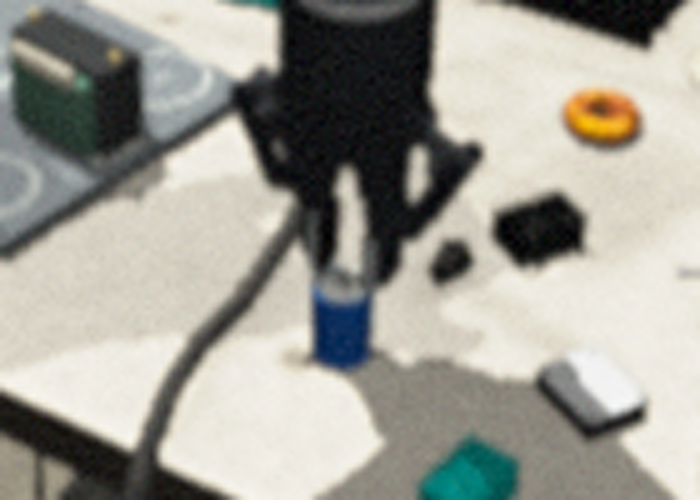

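The scene view agrees: the fingers are above the capacitor. So the real fingertips stand about 21 mm behind the reported TCP at this opening and about 30 mm behind when open, not 11 mm ahead as the text says. I'll go by what I measured and descend carefully, watching the contact force.

Call:
play_rows:
  moves:
    - [85, 2.1, 2.1, 0, 0, 0, 0]
    - [85, 0, 0, 0, 0, 0, 0]
    - [85, 0, 0, 0, 0, 0, 0]
    - [85, 0, 0, 0, 0, 0, 0]
    - [85, 0, 0, 0, 0, 0, 0]
    - [85, 0, 0, 15, 0, 0, 0]
    - [85, 0, 0, 14, 0, 0, 0]
    - [85, 0, 0, 14, 0, 0, 0]
    - [85, 0, 0, 0, 0, 0, 0]
    - [85, 0, 0, 0, 0, 0, 0]

```text
clock: 5.6
tool_pos: [0.4182, -0.0981, -0.0092]
tcp_rot: [-0.0, 3.141, -0.0]
contact_force: [1.0, -0.6, -0.0]
grip_width: 0.992
finger_force: 0.0
```

Call:
play_rows:
  moves:
    - [20, 0, 0, 0, 0, 0, 0]
    - [20, 0, 0, 0, 0, 0, 0]
    - [20, 0, 0, 0, 0, 0, 0]
    - [20, 0, 0, 0, 0, 0, 0]
    - [20, 0, 0, 0, 0, 0, 0]
    - [20, 0, 0, 0, 0, 0, 0]

```text
clock: 6.35
tool_pos: [0.4181, -0.098, -0.0092]
tcp_rot: [-0.0, 3.141, -0.0]
contact_force: [-1.5, 0.3, 5.2]
grip_width: 0.365
finger_force: 29.5
```

Run:
```python
from h import *; from plant import optics; import pickle
delta(503.6,218.9,160,-8.77)
c=optics.capture('wrist'); pickle.dump(c,open('w4.pkl','wb'))
W=cloud(c); y=W[...,1]; x=W[...,0]
m=(np.abs(x-407)<4)&(c['depth']<.25)&(np.abs(y+98)<35); print(m.sum(), np.percentile(W[...,2][m],[0,1,2,5]), y[m].min(),y[m].max())
top(c,325,260,60,40,47)
```

```text
pos [418.1 -98.   -9.2] yaw 90.0 tilt [ 0.0004 -0.0003] -> shift [ -85.7  316.9 -169.2] wz -1.417 q6 -2.06 t 6.35
12843 [-2.34614107 -1.377689   -1.10197458 -0.65114927] -132.97766280431557 -63.01340704295906
rect [411.6 -98.3] [45.9 21.6] long yaw 89.8 mean [411.1 -99.1  44.1] n 4133
```

Gripped at 31 mm. Now I lift and carry it to the middle circle.

Call:
play_rows:
  moves:
    - [20, 0, 0, -30, 0, 0, 0]
    - [20, 0, 0, -45, 0, 0, 0]
    - [20, 0, 0, -45, 0, 0, 0]
    - [20, -12.2, 45.3, 0, 0, 0, 0]
    - [20, -12.2, 45.3, 0, 0, 0, 0]
    - [20, -12.2, 45.3, 0, 0, 0, 0]
    - [20, -12.2, 45.3, 0, 0, 0, 0]
    - [20, -12.2, 45.3, 0, 0, 0, 0]
    - [20, -12.3, 45.3, 0, 0, 0, 0]
    - [20, -12.4, 45.1, 0, 0, 0, 0]
    - [20, 0, 0, 0, 0, 0, -0.177]
    - [20, 0, 0, 0, 0, 0, -0.177]
    - [20, 0, 0, 0, 0, 0, -0.177]
    - [20, 0, 0, 0, 0, 0, -0.177]
    - [20, 0, 0, 0, 0, 0, -0.177]
    - [20, 0, 0, 0, 0, 0, -0.177]
    - [20, 0, 0, 0, 0, 0, -0.177]
    - [20, 0, 0, 0, 0, 0, -0.177]
    - [20, 0, 0, 0, 0, 0, 0]
    - [20, 0, 0, 0, 0, 0, 0]

```text
clock: 8.9
tool_pos: [0.5033, 0.2189, 0.1102]
tcp_rot: [2.039, -2.39, -0.0]
contact_force: [-0.5, 0.2, 0.2]
grip_width: 0.367
finger_force: 30.0
```

Run:
```python
from h import *; from plant import optics; import pickle
delta(503.6,218.9,3.5,-8.77)
c=optics.capture('wrist'); pickle.dump(c,open('w5.pkl','wb')); cv2.imwrite('pics/w5.png',c['image'][:,:,::-1])
```

```text
pos [503.3 218.9 110.2] yaw 170.9 tilt [-0.0005 -0.0001] -> shift [ -0.   -0.3 106.7] wz -0.005 q6 -2.78 t 8.9
```

View pics/w5.png

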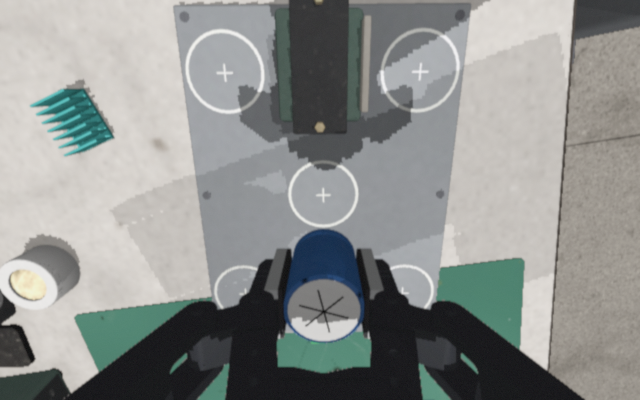

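The capacitor hangs upright. The middle circle is at (323,195), and the two circles by the transformer are at (224,72) and (420,72). I'll use those to check the plate pose and how the capacitor sits in the grip.

Run:
```python
from h import *; from plate import circles; import pickle
c=pickle.load(open('w5.pkl','rb'))
for q in circles(c,[ray(c,p,.012)[0,:2]*1000 for p in [(323,195),(224,72),(420,72)]]): print(q[0].round(1),q[1].round(1),q[2])
top(c,324,310,50,158,170)
W=cloud(c); print('plate z',np.median(W[185:190,345:355,2]),np.median(W[150:160,230:260,2]))
```

```text
[503.3 219.3] 28.3 859
[561.3 113.9] 28.8 1130
[415.5 136. ] 28.7 1155
rect [501.8 218.4] [33.5 38.7] long yaw -5.4 mean [502.2 215.9 163.5] n 5894
plate z 11.792094913359787 11.474187719025707
```

Call:
play_rows:
  moves:
    - [20, 0, 0, 35, 0, 0, 0]
    - [20, 0, 0, 35, 0, 0, 0]
    - [20, 0, 0, 20, 0, 0, 0]
    - [20, 0, 0, 10, 0, 0, 0]
    - [20, 0, 0, 4, 0, 0, 0]
    - [20, 0, 0, 2, 0, 0, 0]
    - [20, 0, 0, 0, 0, 0, 0]
    - [20, 0, 0, 0, 0, 0, 0]

```text
clock: 9.95
tool_pos: [0.504, 0.2191, 0.0051]
tcp_rot: [-2.043, 2.386, -0.001]
contact_force: [-0.2, 0.0, -1.2]
grip_width: 0.363
finger_force: 30.0
```

Call:
play_rows:
  moves:
    - [20, 0, 0, 1.5, 0, 0, 0]
    - [20, 0, 0, 0.5, 0, 0, 0]
    - [20, 0, 0, 0, 0, 0, 0]
    - [45, 0, 0, 0, 0, 0, 0]
    - [45, 0, 0, 0, 0, 0, 0]
    - [75, 0, 0, 0, 0, 0, 0]
    - [75, 0, 0, 0, 0, 0, 0]
    - [75, 0, 0, -20, 0, 0, 0]
    - [75, 0, 0, -40, 0, 0, 0]
    - [75, 0, 0, -45, 0, 0, 0]
    - [75, 0, 0, -45, 0, 0, 0]
    - [75, 0, 0, 0, 0, 0, 0]
    - [75, 0, 0, 0, 0, 0, 0]

```text
clock: 11.58
tool_pos: [0.5031, 0.2189, 0.1519]
tcp_rot: [2.043, -2.386, -0.001]
contact_force: [-0.0, 0.2, -0.4]
grip_width: 0.879
finger_force: 0.0
```

Run:
```python
from h import *; from plant import optics; import pickle
delta(452.9,-223.3,155,61.7)
c=optics.capture('wrist'); pickle.dump(c,open('w6.pkl','wb'))
u,v=proj(c,[.5035,.219,.057])[0].astype(int); print(u,v); top(c,u,v,45,50,62)
```

```text
pos [503.1 218.9 151.9] yaw 171.1 tilt [-0.0007 -0.0002] -> shift [444.6 -18.5  -3. ] wz -1.231 q6 -2.78 t 11.575
322 196
rect [502.9 218.5] [31.9 31.5] long yaw 82.3 mean [502.9 217.6  56. ] n 1175
```

The capacitor is at (502.9, 218.5), within 1 mm of the middle circle. Next is the module. I turn the wrist first, because the last joint would run out of range otherwise.

Call:
play_rows:
  moves:
    - [60, 0, 0, 0, 0, 0, 0.174]
    - [60, 0, 0, 0, 0, 0, 0.174]
    - [60, 0, 0, 0, 0, 0, 0.174]
    - [60, 0, 0, 0, 0, 0, 0.174]
    - [60, 0, 0, 0, 0, 0, 0.174]
    - [60, 0, 0, 0, 0, 0, 0.174]
    - [60, 0, 0, 0, 0, 0, 0.174]
    - [60, 0, 0, 0, 0, 0, 0.174]
    - [60, 0, 0, 0, 0, 0, 0.174]
    - [60, 0, 0, 0, 0, 0, 0.174]
    - [60, 0, 0, 0, 0, 0, 0.174]
    - [60, 0, 0, 0, 0, 0, 0.174]
    - [60, 0, 0, 0, 0, 0, 0.174]
    - [60, 0, 0, 0, 0, 0, 0.174]
    - [60, 0, 0, 0, 0, 0, 0.174]
    - [60, 0, 0, 0, 0, 0, 0.174]
    - [60, 0, 0, 0, 0, 0, 0.174]
    - [60, 0, 0, 0, 0, 0, 0.174]
    - [60, 0, 0, 0, 0, 0, 0.174]
    - [60, 0, 0, 0, 0, 0, 0.174]

```text
clock: 14.12
tool_pos: [0.5024, 0.2187, 0.1504]
tcp_rot: [-2.7, -1.604, 0.006]
contact_force: [1.2, 1.1, 0.0]
grip_width: 0.701
finger_force: 0.0
```

```bash
python3 -c "
from h import *; delta(452.9,-223.3,100,-28.3)"
```

```text
pos [502.4 218.7 150.4] yaw -28.6 tilt [-0.0038 -0.0008] -> shift [-411.7  168.1   50.9] wz -0.005 q6 0.71 t 14.125
```

Call:
play_rows:
  moves:
    - [60, -41.2, 16.8, 0, 0, 0, 0]
    - [60, -41.2, 16.8, 0, 0, 0, 0]
    - [60, -41.2, 16.8, 0, 0, 0, 0]
    - [60, -41.2, 16.8, 0, 0, 0, 0]
    - [60, -41.2, 16.8, 0, 0, 0, 0]
    - [60, -41.2, 16.8, 0, 0, 0, 0]
    - [60, -41.2, 16.8, 0, 0, 0, 0]
    - [60, -41.2, 16.8, 0, 0, 0, 0]
    - [60, -41.2, 16.8, 0, 0, 0, 0]
    - [60, -40.9, 16.8, 0, 0, 0, 0]
    - [60, 0, 0, 0, 0, 0, 0]
    - [60, 0, 0, 0, 0, 0, 0]

```text
clock: 15.62
tool_pos: [0.4558, -0.2222, 0.151]
tcp_rot: [-2.694, -1.609, 0.001]
contact_force: [0.3, 0.2, 0.1]
grip_width: 0.706
finger_force: 0.0
```

Run:
```python
from h import *; from plant import optics; import pickle
c=optics.capture('wrist'); pickle.dump(c,open('w7.pkl','wb'))
u,v=proj(c,[.4529,-.2233,.014])[0].astype(int); print(u,v); top(c,u,v,55,9,22)
delta(452.9,-223.3,-18,-28.3)
```

```text
321 182
rect [ 452.3 -223.1] [46.  35.8] long yaw 62.5 mean [ 452.8 -222.7   13.2] n 1790
pos [ 456.1 -221.9  151.4] yaw -28.2 tilt [-0.0019  0.002 ] -> shift [ -2.9  -1.7 169.4] wz 0.001 q6 -0.18 t 15.675
```

Call:
play_rows:
  moves:
    - [60, -3.2, -2.1, 40, 0, 0, -0.009]
    - [60, 0, 0, 40, 0, 0, 0]
    - [60, 0, 0, 40, 0, 0, 0]
    - [60, 0, 0, 20, 0, 0, 0]
    - [60, 0, 0, 15, 0, 0, 0]
    - [60, 0, 0, 8, 0, 0, 0]
    - [60, 0, 0, 4, 0, 0, 0]
    - [60, 0, 0, 0, 0, 0, 0]
    - [60, 0, 0, 0, 0, 0, 0]

```text
clock: 16.8
tool_pos: [0.4537, -0.2254, -0.0139]
tcp_rot: [2.688, 1.624, 0.001]
contact_force: [0.4, 0.3, 0.3]
grip_width: 0.703
finger_force: 0.0
```

Run:
```python
from h import *; from plant import optics; import pickle
delta(452.4,-223.1,-18,-27.7)
c=optics.capture('wrist'); pickle.dump(c,open('w8.pkl','wb'))
cv2.imwrite('pics/w8.png',c['image'][100:380,140:500][:,:,::-1])
```

```text
pos [ 453.7 -225.4  -13.9] yaw -27.7 tilt [ 0.001  -0.0008] -> shift [ 1.4 -2.2  4.1] wz -0.001 q6 -0.2 t 16.8
```

View pics/w8.png

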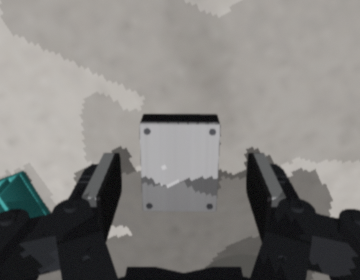

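The module sits squarely between the fingers, about 2 mm off centre. I'll correct that, lower and close.

Call:
play_rows:
  moves:
    - [60, 1.4, -2.2, 2, 0, 0, 0]
    - [60, 0, 0, 1.5, 0, 0, 0]
    - [60, 0, 0, 0, 0, 0, 0]
    - [25, 0, 0, 0, 0, 0, 0]
    - [25, 0, 0, 0, 0, 0, 0]
    - [25, 0, 0, 0, 0, 0, 0]
    - [25, 0, 0, 0, 0, 0, 0]
  newtons: 40

```text
clock: 17.73
tool_pos: [0.4522, -0.2229, -0.0178]
tcp_rot: [2.689, 1.624, 0.0]
contact_force: [-0.8, 0.7, 4.1]
grip_width: 0.41
finger_force: 40.7
```

```bash
python3 -c "
from h import *; delta(589.2,301.8,100,-8.77)"
```

```text
pos [ 452.2 -222.9  -17.8] yaw -27.7 tilt [ 0.0003 -0.0003] -> shift [ 528.2 -122.8 -117.9] wz -0.331 q6 -0.2 t 17.725
```

Call:
play_rows:
  moves:
    - [25, 0, 0, -25, 0, 0, 0]
    - [25, 0, 0, -45, 0, 0, 0]
    - [25, 0, 0, -48, 0, 0, 0]
    - [25, 44, -10.2, 0, 0, 0, 0]
    - [25, 44, -10.2, 0, 0, 0, 0]
    - [25, 44, -10.2, 0, 0, 0, 0]
    - [25, 44, -10.2, 0, 0, 0, 0]
    - [25, 44, -10.2, 0, 0, 0, 0]
    - [25, 44, -10.2, 0, 0, 0, 0]
    - [25, 44, -10.2, 0, 0, 0, 0]
    - [25, 44, -10.2, 0, 0, 0, 0]
    - [25, 44, -10.2, 0, 0, 0, 0]
    - [25, 44, -10.2, 0, 0, 0, 0]
    - [25, 44, -10.2, 0, 0, 0, 0]
    - [25, 44.2, -10.6, 0, 0, 0, 0]
    - [25, 0, 0, 0, 0, 0, -0.166]
    - [25, 0, 0, 0, 0, 0, -0.165]
    - [25, 0, 0, 0, 0, 0, 0]
    - [25, 0, 0, 0, 0, 0, 0]

```text
clock: 20.1
tool_pos: [0.5889, 0.3017, 0.0995]
tcp_rot: [-2.388, -2.041, 0.001]
contact_force: [0.4, 0.1, -1.3]
grip_width: 0.408
finger_force: 40.5
```

Run:
```python
from h import *; from plant import optics; import pickle
delta(589.2,301.8,-4.5,-8.77)
c=optics.capture('wrist'); pickle.dump(c,open('w9.pkl','wb')); cv2.imwrite('pics/w9.png',c['image'][:,:,::-1])
```

```text
pos [588.9 301.7  99.5] yaw -9.0 tilt [-0.0008 -0.0003] -> shift [  0.2   0.4 104. ] wz -0.003 q6 0.46 t 20.1
```

View pics/w9.png

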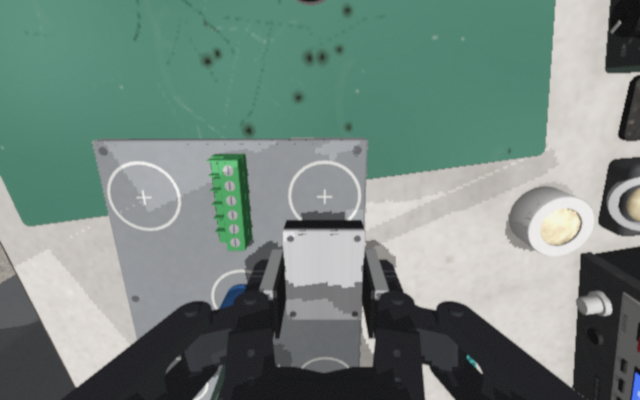

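The target circle is at (324,196), and the module is held square. I'll refine both positions.

Run:
```python
from h import *; from plate import circles; import pickle
c=pickle.load(open('w9.pkl','rb'))
for q in circles(c,[ray(c,p,.012)[0,:2]*1000 for p in [(324,196),(143,198)]]): print(q[0].round(1),q[1].round(1),q[2])
top(c,324,275,48,126,138)
k=ray(c,[(284,232),(363,232),(360,320),(287,320)],.1313)*1000; print(k.round(1),k.mean(0))
print('screws',ray(c,[(291,239),(356,239),(354,313),(292,314)],.1313).mean(0)*1000)
```

```text
[589.8 298.4] 30.2 1125
[446.9 323.7] 27.8 763
rect [588.3 301.4] [46.9 43. ] long yaw 81.5 mean [588.5 303.7 130.6] n 7622
[[575.  326.6 131.3]
 [608.4 321.4 131.3]
 [601.7 276.6 131.3]
 [567.7 282.  131.3]] [588.2064381  301.64184558 131.3       ]
screws [588.11474746 301.84134154 131.3       ]
```

Call:
play_rows:
  moves:
    - [25, 0.1, 1.1, 35, 0, 0, -0.003]
    - [25, 0, 0, 35, 0, 0, 0]
    - [25, 0, 0, 18, 0, 0, 0]
    - [25, 0, 0, 8, 0, 0, 0]
    - [25, 0, 0, 5, 0, 0, 0]
    - [25, 0, 0, 2, 0, 0, 0]
    - [25, 0, 0, 0, 0, 0, 0]
    - [25, 0, 0, 0, 0, 0, 0]

```text
clock: 21.15
tool_pos: [0.5907, 0.302, -0.0023]
tcp_rot: [2.381, 2.048, 0.002]
contact_force: [0.4, -0.1, -1.2]
grip_width: 0.409
finger_force: 40.4
```

```bash
python3 -c "
from h import *; delta(590.2,301.8,-5.3,-8.77)"
```

```text
pos [590.7 302.   -2.3] yaw -8.6 tilt [0.0012 0.0004] -> shift [-0.3 -0.4  3. ] wz 0.003 q6 0.45 t 21.15
```

Call:
play_rows:
  moves:
    - [25, 0, -0.4, 1.5, 0, 0, 0.003]
    - [25, 0, 0, 1.5, 0, 0, 0]
    - [25, 0, 0, 0, 0, 0, 0]
    - [25, 0, 0, 0, 0, 0, 0]
    - [60, 0, 0, 0, 0, 0, 0]
    - [60, 0, 0, 0, 0, 0, 0]
    - [60, 0, 0, 0, 0, 0, 0]
    - [60, 0, 0, -20, 0, 0, 0]
    - [60, 0, 0, -40, 0, 0, 0]
    - [60, 0, 0, -45, 0, 0, 0]
    - [60, 0, 0, -45, 0, 0, 0]
    - [60, 0, 0, 0, 0, 0, 0]
    - [60, 0, 0, 0, 0, 0, 0]

```text
clock: 22.78
tool_pos: [0.5898, 0.3019, 0.1449]
tcp_rot: [2.384, 2.045, 0.001]
contact_force: [0.2, 0.1, -1.1]
grip_width: 0.7
finger_force: 0.0
```

Run:
```python
from h import *; from plate import circles; from plant import optics; import pickle
c=optics.capture('wrist'); pickle.dump(c,open('w10.pkl','wb'))
u,v=proj(c,[.5893,.3018,.026])[0].astype(int); print(u,v); top(c,u,v,60,20,34)
for q in circles(c,[[446.5,323.8]]): print(q)
delta(670.3,-122,150,-30)
```

```text
323 185
rect [589.3 302. ] [45.7 36. ] long yaw 81.1 mean [589.5 302.8  25.2] n 2024
(array([446.83446438, 323.72828604]), np.float64(27.89258944218912), np.int64(624))
pos [589.2 301.7 143.7] yaw -8.8 tilt [-0.001  -0.0003] -> shift [-406.4  144.7   -6.3] wz 0.371 q6 0.46 t 22.825
```

The module is at (589.3, 302.0) with its long side at 81.1°, as wanted. Before I approach the choke I'll check clearance to the lamp and power supply beside it.

Run:
```python
from h import *; import pickle
P=[]
for f in ('w2.pkl','top0.pkl','t3.pkl','s3.pkl','w1.pkl'):
    c=pickle.load(open(f,'rb')); W=cloud(c); m=c['depth']>(.3 if f[0]=='w' else .1); P.append(W[m])
P=np.concatenate(P); C=np.array([670.3,-122.]); D=P[:,:2]-C
sel=(np.hypot(*D.T)<110)&(P[:,2]>8)&(P[:,2]<300)&(np.hypot(*D.T)>29); D=D[sel]; Z=P[sel,2]
for yaw in range(-90,90,15):
    a=np.radians(yaw); y=D@[np.cos(a),np.sin(a)]; x=D@[-np.sin(a),np.cos(a)]
    # clearance as distance outside rect
    def cl(hx,hy,m): 
        q=np.hypot(np.maximum(np.abs(x[m])-hx,0),np.maximum(np.abs(y[m])-hy,0)); return np.percentile(q,.3).round(1) if m.any() else 999
    print(yaw,'fingers(60mm open)',cl(11,48,Z>8),'body',cl(43,43,Z>65))
for lo,hi in ((8,40),(40,80),(80,300)):
    m=(Z>lo)&(Z<hi); q=D[m]; print(lo,m.sum(), 'nearest +x wall', np.percentile(q[np.abs(q[:,1])<40][:,0],[1,50]).round() if (np.abs(q[:,1])<40).any() else None, 'nearest', np.percentile(np.hypot(*q.T),1) if len(q) else None, q[np.argsort(np.hypot(*q.T))[:40]].mean(0).round() if len(q) else None)
```

```text
-90 fingers(60mm open) 14.9 body 0.0
-75 fingers(60mm open) 3.6 body 0.0
-60 fingers(60mm open) 2.5 body 5.6
-45 fingers(60mm open) 2.2 body 5.5
-30 fingers(60mm open) 6.7 body 0.7
-15 fingers(60mm open) 9.2 body 0.0
0 fingers(60mm open) 17.1 body 0.0
15 fingers(60mm open) 24.6 body 0.0
30 fingers(60mm open) 25.0 body 5.6
45 fingers(60mm open) 25.6 body 5.5
60 fingers(60mm open) 27.7 body 0.7
75 fingers(60mm open) 25.5 body 0.0
8 2409 nearest +x wall [-108.   76.] nearest 75.0395951492977 [66.  4.]
40 3640 nearest +x wall [67. 75.] nearest 63.75890713699867 [ 39. -50.]
80 8259 nearest +x wall [41. 75.] nearest 52.552370933242145 [ 26. -41.]
```

Run:
```python
from h import *; import pickle
for f in ('w2.pkl','top0.pkl','s3.pkl'):
    c=pickle.load(open(f,'rb')); W=cloud(c); ok=c['depth']>(.3 if f[0]=='w' else .1)
    # drop flying pixels: require locally smooth depth
    g=cv2.dilate(c['depth'],np.ones((3,3)))-cv2.erode(c['depth'],np.ones((3,3))); P=W[ok&(g<.02)]
    D=P[:,:2]-[670.3,-122]; r=np.hypot(*D.T); print(f)
    for lo in range(30,400,30):
        m=(P[:,2]>lo)&(P[:,2]<lo+30)&(r<140)
        if m.sum()>5:
            a=D[m]@[.7071,-.7071]; k=np.argsort(r[m])[:3]; print(lo,m.sum(),'rmin',r[m].min().round(),D[m][k].mean(0).round(),'| box front x',np.round(D[m][np.abs(D[m][:,1])<50][:,0].min() if (np.abs(D[m][:,1])<50).any() else 999))
```

```text
w2.pkl
30 1400 rmin 67.0 [ 34. -59.] | box front x 58.0
60 2056 rmin 62.0 [ 41. -47.] | box front x 39.0
90 2051 rmin 49.0 [ 26. -42.] | box front x 24.0
120 786 rmin 59.0 [ 51. -29.] | box front x 47.0
top0.pkl
30 56 rmin 71.0 [ 33. -65.] | box front x 64.0
60 127 rmin 67.0 [ 37. -58.] | box front x 68.0
90 109 rmin 57.0 [ 43. -37.] | box front x 39.0
120 259 rmin 62.0 [ 55. -29.] | box front x 47.0
150 600 rmin 69.0 [ 67. -16.] | box front x 65.0
180 183 rmin 80.0 [ 83. -21.] | box front x 78.0
210 35 rmin 93.0 [ 84. -41.] | box front x 83.0
240 30 rmin 94.0 [ 86. -39.] | box front x 85.0
270 44 rmin 93.0 [ 84. -41.] | box front x 82.0
300 53 rmin 94.0 [ 86. -39.] | box front x 82.0
330 63 rmin 93.0 [ 86. -36.] | box front x 83.0
360 69 rmin 93.0 [ 86. -37.] | box front x 83.0
390 74 rmin 93.0 [ 87. -35.] | box front x 83.0
s3.pkl
30 443 rmin 68.0 [ 33. -61.] | box front x 57.0
60 513 rmin 63.0 [ 36. -52.] | box front x 61.0
90 594 rmin 50.0 [ 27. -43.] | box front x 25.0
120 677 rmin 57.0 [ 48. -31.] | box front x 46.0
150 625 rmin 62.0 [ 60. -22.] | box front x 58.0
180 239 rmin 85.0 [ 81. -29.] | box front x 79.0
210 107 rmin 90.0 [ 81. -40.] | box front x 77.0
240 113 rmin 89.0 [ 77. -44.] | box front x 76.0
270 109 rmin 88.0 [ 78. -42.] | box front x 76.0
300 124 rmin 88.0 [ 79. -42.] | box front x 76.0
330 133 rmin 88.0 [ 78. -42.] | box front x 76.0
360 135 rmin 89.0 [ 78. -42.] | box front x 76.0
390 132 rmin 87.0 [ 77. -42.] | box front x 77.0
```

The lamp head overhangs to within about 49 mm of the choke's centre, 90 to 120 mm up. I'll grip with the closing axis at yaw 32° and the tool leaning 0.2 rad away from the lamp. First the turn.

Call:
play_rows:
  moves:
    - [65, 0, 0, 0, 0, 0, -0.178]
    - [65, 0, 0, 0, 0, 0, -0.178]
    - [65, 0, 0, 0, 0, 0, -0.178]
    - [65, 0, 0, 0, 0, 0, -0.178]
    - [65, 0, 0, 0, 0, 0, 0]
    - [65, 0, 0, 0, 0, 0, 0]

```text
clock: 23.58
tool_pos: [0.5893, 0.3017, 0.143]
tcp_rot: [-1.527, -2.744, 0.002]
contact_force: [0.6, -0.7, 0.8]
grip_width: 0.759
finger_force: 0.0
```

```bash
python3 -c "
from h import *; delta(657,-101,130,32)"
```

```text
pos [589.3 301.7 143. ] yaw 31.8 tilt [-0.0017 -0.0006] -> shift [-377.9 -154.9   13.1] wz -0.003 q6 -0.25 t 23.575
```

Call:
play_rows:
  moves:
    - [65, -37.8, -15.5, 0, 0, 0, 0]
    - [65, -37.8, -15.5, 0, 0, 0, 0]
    - [65, -37.8, -15.5, 0, 0, 0, 0]
    - [65, -37.8, -15.5, 0, 0, 0, 0]
    - [65, -37.8, -15.5, 0, 0, 0, 0]
    - [65, -37.8, -15.5, 0, 0, 0, 0]
    - [65, -37.8, -15.5, 0, 0, 0, 0]
    - [65, -37.8, -15.5, 0, 0, 0, 0]
    - [65, -37.8, -15.5, 0, 0, 0, 0]
    - [65, -37.8, -15.5, 0, 0, 0, 0]
    - [65, 0, 0, 0, 0, -0.1, 0]
    - [65, 0, 0, 0, 0, -0.1, 0]
    - [65, 0, 0, 0, 0, 0, 0]
    - [65, 0, 0, 0, 0, 0, 0]

```text
clock: 25.32
tool_pos: [0.6592, -0.1007, 0.1442]
tcp_rot: [1.437, 2.592, -0.143]
contact_force: [0.3, -0.3, 0.2]
grip_width: 0.763
finger_force: 0.0
```

Run:
```python
from h import *; from plant import optics; import pickle
c=optics.capture('wrist'); pickle.dump(c,open('w11.pkl','wb')); cv2.imwrite('pics/w11.png',c['image'][:,:,::-1])
u,v=proj(c,[.6705,-.1222,.01])[0].astype(int); print(u,v); top(c,u,v,50,5,30)
S=cv2.cvtColor(c['image'],cv2.COLOR_RGB2HSV); m=(S[...,1]>110)&(S[...,0]<25); r=np.zeros_like(m); r[v-55:v+55,u-55:u+55]=1
print(blob(c,m&r,.009))
delta(670.5,-122.3,-17,32)
```

```text
322 178
rect [ 670.9 -121.3] [46.9 44.7] long yaw 19.5 mean [ 669.8 -120.2   13.9] n 1522
[(array([323., 177.]), array([ 670.7, -122. ]), array([43.7, 43.3]), -58.1)]
pos [ 659.4 -101.1  144.2] yaw 32.0 tilt [ 0.1052 -0.1676] -> shift [  8.5  -1.9 162.7] wz -0.0 q6 -0.74 t 25.375
```

View pics/w11.png

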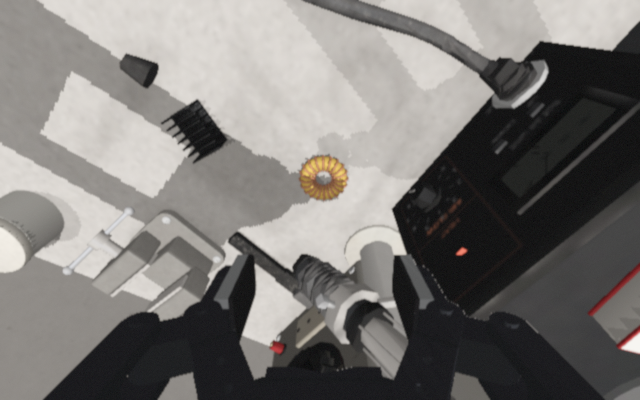

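The choke is at (323,177), centred between the fingers, and the lamp head at (330,285) is on the far side of the tool. I descend along the tilted axis.

Call:
play_rows:
  moves:
    - [65, 3.3, -1.9, 35, 0, 0, 0]
    - [65, 0, 0, 35, 0, 0, 0]
    - [65, 0, 0, 30, 0, 0, 0]
    - [65, 0, 0, 20, 0, 0, 0]
    - [65, 0, 0, 15, 0, 0, 0]
    - [65, 0, 0, 10, 0, 0, 0]
    - [65, 0, 0, 0, 0, 0, 0]
    - [65, 0, 0, 0, 0, 0, 0]

```text
clock: 26.38
tool_pos: [0.6715, -0.1235, 0.0021]
tcp_rot: [1.435, 2.591, -0.143]
contact_force: [-1.0, 0.4, 1.4]
grip_width: 0.761
finger_force: 0.0
```

Run:
```python
from h import *; from plant import optics
delta(673.5,-126.5,-17,32)
c=optics.capture('wrist'); u,v=proj(c,[.6705,-.1222,.01])[0].astype(int); print(u,v)
S=cv2.cvtColor(c['image'],cv2.COLOR_RGB2HSV); m=(S[...,1]>110)&(S[...,0]<25); r=np.zeros_like(m); r[v-75:v+75,u-75:u+75]=1
print(blob(c,m&r,.009))
```

```text
pos [ 671.5 -123.5    2.1] yaw 32.0 tilt [ 0.1068 -0.1688] -> shift [ 0.3  0.1 19.5] wz 0.001 q6 -0.72 t 26.375
325 254
[(array([326., 252.]), array([ 671.1, -122.6]), array([49.3, 45.3]), -46.5)]
```

Call:
play_rows:
  moves:
    - [65, 0.3, 0, 10, 0, 0, 0]
    - [65, 0, 0, 6, 0, 0, 0]
    - [65, 0, 0, 3, 0, 0, 0]
    - [65, 0, 0, 0, 0, 0, 0]
    - [35, 0, 0, 0, 0, 0, 0]
    - [35, 0, 0, 0, 0, 0, 0]
    - [35, 0, 0, 0, 0, 0, 0]
    - [35, 0, 0, 0, 0, 0, 0]
  newtons: 45

```text
clock: 27.42
tool_pos: [0.6731, -0.1265, -0.017]
tcp_rot: [1.435, 2.591, -0.144]
contact_force: [-0.3, 0.4, 4.1]
grip_width: 0.526
finger_force: 46.4
```

Gripped at 45 mm. I retract along the axis and straighten the tool.

Call:
play_rows:
  moves:
    - [35, 0, 0, -20, 0, 0, 0]
    - [35, 0, 0, -35, 0, 0, 0]
    - [35, 0, 0, -45, 0, 0, 0]
    - [35, 0, 0, -45, 0, 0, 0]
    - [35, 0, 0, 0, 0, 0.1, 0]
    - [35, 0, 0, 0, 0, 0.1, 0]
    - [35, 0, 0, 0, 0, 0, 0]
    - [35, 0, 0, 0, 0, 0, 0]

```text
clock: 28.42
tool_pos: [0.6568, -0.1017, 0.1245]
tcp_rot: [1.523, 2.748, -0.001]
contact_force: [-0.1, -0.2, -1.3]
grip_width: 0.53
finger_force: 46.2
```

Run:
```python
from h import *
delta(417.3,136.0,125,32)
delta(417.3,136.0,125,81.23)
```

```text
pos [ 656.8 -101.7  124.5] yaw 32.0 tilt [-0.0002 -0.001 ] -> shift [328.5 -77.1  -0.7] wz 0.0 q6 -0.88 t 28.425
pos [ 656.8 -101.7  124.5] yaw 32.0 tilt [-0.0002 -0.001 ] -> shift [328.5 -77.1  -0.7] wz -0.859 q6 -0.88 t 28.425
```

Call:
play_rows:
  moves:
    - [35, 41.1, -9.6, 0, 0, 0, 0]
    - [35, 41.1, -9.6, 0, 0, 0, 0]
    - [35, 41.1, -9.6, 0, 0, 0, 0]
    - [35, 41.1, -9.6, 0, 0, 0, 0]
    - [35, 41.1, -9.6, 0, 0, 0, 0]
    - [35, 41.1, -9.6, 0, 0, 0, 0]
    - [35, 41.1, -9.7, 0, 0, 0, 0]
    - [35, 40.9, -9.8, 0, 0, 0, 0]
    - [35, 0, 0, 0, 0, 0, -0.172]
    - [35, 0, 0, 0, 0, 0, -0.172]
    - [35, 0, 0, 0, 0, 0, -0.172]
    - [35, 0, 0, 0, 0, 0, -0.172]
    - [35, 0, 0, 0, 0, 0, -0.171]
    - [35, 0, 0, 0, 0, 0, 0]
    - [35, 0, 0, 0, 0, 0, 0]

```text
clock: 30.3
tool_pos: [0.4172, 0.136, 0.1247]
tcp_rot: [0.244, 3.132, -0.0]
contact_force: [0.3, -0.6, -0.7]
grip_width: 0.528
finger_force: 46.2
```

Run:
```python
from h import *; from plate import circles; from plant import optics; import pickle
delta(417.3,136.0,-4,81.23)
c=optics.capture('wrist'); pickle.dump(c,open('w12.pkl','wb')); cv2.imwrite('pics/w12.png',c['image'][:,:,::-1])
S=cv2.cvtColor(c['image'],cv2.COLOR_RGB2HSV); m=(S[...,1]>110)&(S[...,0]<25); m[:,:250]=0; m[:,400:]=0
print(blob(c,m,.124+.017+.009,200)); top(c,323,280,60,150,164)
print(proj(c,[.4173,.136,.012]))
for q in circles(c,[[417,136],[446.9,323.7],[560.5,114]]): print(q)
```

```text
pos [417.2 136.  124.7] yaw 81.1 tilt [ 0.0003 -0.0003] -> shift [ -0.    0.  128.7] wz -0.002 q6 -1.36 t 30.3
[(array([324., 274.]), array([418. , 134.7]), array([45.6, 45.5]), 31.7)]
rect [416.4 136.9] [45.3 53.2] long yaw -86.0 mean [412.9 135.4 156.7] n 6439
[[324.75183605 189.14680999]]
(array([417.17770118, 135.26764646]), np.float64(28.173501580771884), np.int64(714))
(array([445.44376708, 323.69804477]), np.float64(28.41315593127004), np.int64(757))
(array([560.62556393, 115.16551795]), np.float64(28.266594234741707), np.int64(432))
```

View pics/w12.png

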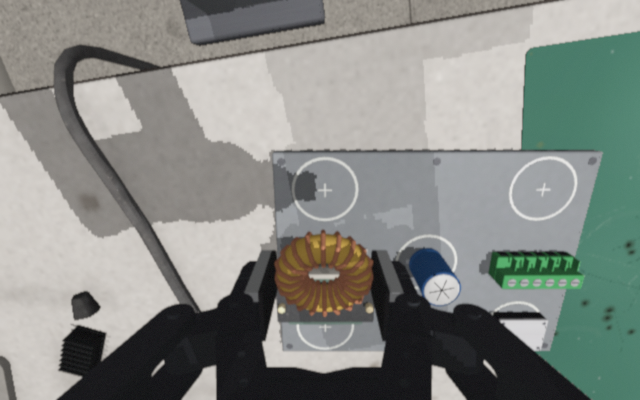

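The choke is gripped and the target circle is at (324,189). It was picked with the tool tilted, so I lean the tool the same way here, away from the transformer, to keep the choke flat.

Call:
play_rows:
  moves:
    - [35, 0, 0, 0, 0, -0.1, 0]
    - [35, 0, 0, 0, 0, -0.1, 0]
    - [35, 0, 0, 0, 0, 0, 0]
    - [35, 0, 0, 0, 0, 0, 0]

```text
clock: 30.85
tool_pos: [0.4184, 0.1358, 0.1251]
tcp_rot: [0.226, 2.934, -0.022]
contact_force: [0.4, -0.2, -1.2]
grip_width: 0.532
finger_force: 46.2
```

Run:
```python
from h import *; from plant import optics; import pickle
delta(422.1,135.1,-4,81.23)
c=optics.capture('wrist'); pickle.dump(c,open('w13.pkl','wb'))
S=cv2.cvtColor(c['image'],cv2.COLOR_RGB2HSV); m=(S[...,1]>110)&(S[...,0]<25); m[:,:250]=0; m[:,400:]=0
from plant import env
z=env.state()['tool_pos'][2]; print(blob(c,m,z+.017+.009,200)); W=cloud(c)
P=W[m&(c['depth']<.3)]; P=P[P[:,2]>z*1000+26]; print(P.mean(0)); A=np.c_[P[:,:2]-P[:,:2].mean(0),np.ones(len(P))]; print('top slope',np.linalg.lstsq(A,P[:,2],rcond=None)[0])
```

```text
pos [418.4 135.8 125.1] yaw 81.2 tilt [ 0.1962 -0.03  ] -> shift [ 22.   -0.2 127.3] wz -0.0 q6 -1.28 t 30.85
[(array([324., 273.]), array([413.5, 135.3]), array([50.5, 47.6]), -36.5)]
[407.65270226 136.31515427 156.62702691]
top slope [-2.45525180e-01  3.77862170e-02  1.56627027e+02]
```

Call:
play_rows:
  moves:
    - [35, 22, 0.3, 20, 0, 0, 0]
    - [35, 0, 0, 30, 0, 0, 0]
    - [35, 0, 0, 30, 0, 0, 0]
    - [35, 0, 0, 20, 0, 0, 0]
    - [35, 0, 0, 12, 0, 0, 0]
    - [35, 0, 0, 8, 0, 0, 0]
    - [35, 0, 0, 3, 0, 0, 0]
    - [35, 0, 0, 0, 0, 0, 0]
    - [35, 0, 0, 0, 0, 0, 0]

```text
clock: 32.02
tool_pos: [0.421, 0.1357, 0.0002]
tcp_rot: [0.224, 2.933, -0.022]
contact_force: [0.4, -0.1, -1.1]
grip_width: 0.528
finger_force: 46.2
```

```bash
python3 -c "
from h import *; delta(422.2,135.8,-4.5,81.23)"
```

```text
pos [4.210e+02 1.357e+02 2.000e-01] yaw 81.3 tilt [ 0.1973 -0.0301] -> shift [-0.2  0.3  4.9] wz 0.0 q6 -1.22 t 32.025
```

Call:
play_rows:
  moves:
    - [35, 0, 0.2, 2.5, 0, 0, 0]
    - [35, 0, 0, 2.2, 0, 0, 0]
    - [35, 0, 0, 0, 0, 0, 0]
    - [35, 0, 0, 0, 0, 0, 0]
    - [65, 0, 0, 0, 0, 0, 0]
    - [65, 0, 0, 0, 0, 0, 0]
    - [65, 0, 0, 0, 0, 0, 0]
    - [65, 0, 0, -20, 0, 0, 0]
    - [65, 0, 0, -40, 0, 0, 0]
    - [65, 0, 0, -45, 0, 0, 0]
    - [65, 0, 0, -45, 0, 0, 0]
    - [65, 0, 0, 0, 0, 0.1, 0]
    - [65, 0, 0, 0, 0, 0.1, 0]
    - [65, 0, 0, 0, 0, 0, 0]
    - [65, 0, 0, 0, 0, 0, 0]

```text
clock: 33.9
tool_pos: [0.3913, 0.1401, 0.1415]
tcp_rot: [-0.24, -3.132, 0.001]
contact_force: [0.2, -0.0, -0.3]
grip_width: 0.762
finger_force: 0.0
```

Run:
```python
from h import *; from plate import circles; from plant import optics; import pickle
c=optics.capture('wrist'); pickle.dump(c,open('w14.pkl','wb')); cv2.imwrite('pics/w14.png',c['image'][:,:,::-1])
S=cv2.cvtColor(c['image'],cv2.COLOR_RGB2HSV); m=(S[...,1]>110)&(S[...,0]<25)
print(blob(c,m,.021,300)); u,v=proj(c,[.4173,.1358,.021])[0].astype(int); print(u,v); top(c,u,v,60,17,36)
for q in circles(c,[[446.9,323.7],[560.5,114]]): print(q)
g=cv2.cvtColor(c['image'],cv2.COLOR_RGB2GRAY).astype(float); 
yy,xx=np.mgrid[0:400,0:640]; W=ray(c,np.c_[xx.ravel(),yy.ravel()],.012)[:,:2].reshape(400,640,2)*1000
d=W-[417.3,135.8]; k=(np.hypot(d[...,0],d[...,1])<34)&(np.hypot(d[...,0],d[...,1])>24.5)&(g-cv2.blur(g,(15,15))>12)&(S[...,1]<70)
P=W[k]; s=np.linalg.lstsq(np.c_[2*P,np.ones(len(P))],(P**2).sum(1),rcond=None)[0]; print('front circle',s[:2],k.sum(),np.sqrt(s[2]+s[:2]@s[:2]))
delta(550,-141,150,-29)
```

```text
[(array([324., 212.]), array([416. , 135.5]), array([44., 44.]), 89.7)]
324 214
rect [415.4 135.4] [46.4 44.7] long yaw 73.0 mean [414.2 135.7  26.1] n 1615
(array([445.43966962, 323.71736749]), np.float64(28.439952793437524), np.int64(678))
(array([559.27515233, 113.56194546]), np.float64(28.432173809329516), np.int64(233))
front circle [417.58567252 135.52520168] 625 28.056403053512614
pos [391.1 140.2 141.5] yaw 81.3 tilt [-0.0003 -0.0004] -> shift [-199.8 -253.7   -8.4] wz -1.217 q6 -1.34 t 33.95
```

View pics/w14.png

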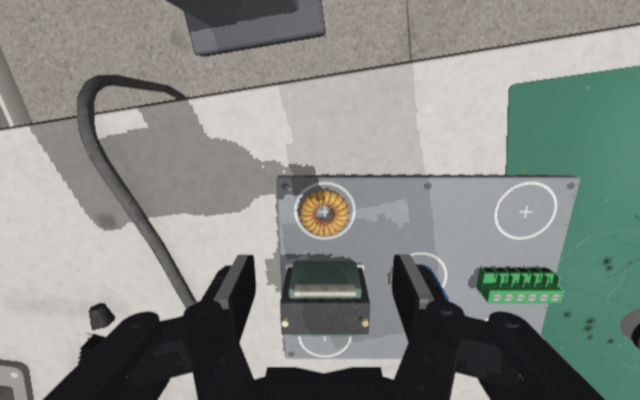

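The choke is at about (416, 135.5), 1.5 mm from the centre of its circle at (417.5, 135.6), and it lies flat. Next is the heat sink. I've used all my picture views, so from here I check by numbers only.

Call:
play_rows:
  moves:
    - [60, -33.3, -42.3, -1, 0, 0, 0]
    - [60, -33.3, -42.3, -1, 0, 0, 0]
    - [60, -33.3, -42.3, -1, 0, 0, 0]
    - [60, -33.3, -42.3, -1, 0, 0, 0]
    - [60, -33.3, -42.3, -1, 0, 0, 0]
    - [60, -33.3, -42.3, -1, 0, 0, 0]
    - [60, 0, 0, 0, 0, 0, 0.177]
    - [60, 0, 0, 0, 0, 0, 0.177]
    - [60, 0, 0, 0, 0, 0, 0]
    - [60, 0, 0, 0, 0, 0, 0]

```text
clock: 35.2
tool_pos: [0.5507, -0.1406, 0.1481]
tcp_rot: [0.781, 3.043, -0.0]
contact_force: [-0.5, 0.6, 0.2]
grip_width: 0.702
finger_force: 0.0
```

Run:
```python
from h import *; from plant import optics; import pickle
c=optics.capture('wrist'); pickle.dump(c,open('w15.pkl','wb'))
u,v=proj(c,[.552,-.142,.02])[0].astype(int); print(u,v)
for lo in (1.5,3,8,17): top(c,u,v,60,lo,32)
V=c['image'].max(2); m=np.zeros((400,640),bool); m[v-60:v+60,u-60:u+60]=1
for t in (50,60,75): print(t,blob(c,(V<t)&m,.023,200))
delta(552,-142,-14,61)
```

```text
324 185
rect [ 552.8 -141.8] [29.9 41.3] long yaw -28.9 mean [ 552.2 -141.5   15.7] n 1535
rect [ 552.8 -141.8] [29.9 41.3] long yaw -28.9 mean [ 552.4 -141.6   15.9] n 1514
rect [ 561.5 -146.6] [29.7 21.5] long yaw 60.7 mean [ 561.3 -146.7   17.2] n 786
rect [ 564.5 -148.4] [28.9  2.7] long yaw 62.3 mean [ 564.3 -148.7   20.9] n 120
50 [(array([327., 183.]), array([ 550.3, -140.6]), array([43.3, 26.9]), -28.8)]
60 [(array([325., 182.]), array([ 550.8, -140.7]), array([44.5, 26.9]), -29.2)]
75 [(array([324., 185.]), array([ 550.8, -140.9]), array([44.6, 28.1]), -29.6)]
pos [ 550.7 -140.6  148.2] yaw 61.2 tilt [ 0.0001 -0.0002] -> shift [ -1.7  -0.6 162.2] wz 0.003 q6 -1.51 t 35.25
```

Call:
play_rows:
  moves:
    - [60, -2.1, 0, 35, 0, 0, 0]
    - [60, 0, 0, 40, 0, 0, 0]
    - [60, 0, 0, 35, 0, 0, 0]
    - [60, 0, 0, 25, 0, 0, 0]
    - [60, 0, 0, 15, 0, 0, 0]
    - [60, 0, 0, 8, 0, 0, 0]
    - [60, 0, 0, 3, 0, 0, 0]
    - [60, 0, 0, 0, 0, 0, 0]
    - [60, 0, 0, 0, 0, 0, 0]

```text
clock: 36.38
tool_pos: [0.5534, -0.1424, -0.0121]
tcp_rot: [0.787, 3.04, -0.0]
contact_force: [-0.4, -0.9, 0.1]
grip_width: 0.703
finger_force: 0.0
```

```bash
python3 -c "
from h import *; delta(552.6,-141.7,-15,61.1)"
```

```text
pos [ 553.4 -142.4  -12.1] yaw 61.0 tilt [ 0.0013 -0.0007] -> shift [1.  0.2 2.9] wz -0.002 q6 -1.51 t 36.375
```

Call:
play_rows:
  moves:
    - [60, 0.9, 0, 2.5, 0, 0, 0]
    - [60, 0, 0, 0, 0, 0, 0]
    - [60, 0, 0, 0, 0, 0, 0]
    - [20, 0, 0, 0, 0, 0, 0]
    - [20, 0, 0, 0, 0, 0, 0]
    - [20, 0, 0, 0, 0, 0, 0]
    - [20, 0, 0, 0, 0, 0, 0]
    - [20, 0, 0, 0, 0, 0, 0]
  newtons: 30

```text
clock: 37.38
tool_pos: [0.5523, -0.1418, -0.0152]
tcp_rot: [0.787, 3.041, -0.0]
contact_force: [-0.9, 0.1, 2.1]
grip_width: 0.342
finger_force: 29.9
```

```bash
python3 -c "
from h import *; delta(589.4,302.0,115,-8.85)"
```

```text
pos [ 552.3 -141.8  -15.2] yaw 61.0 tilt [ 0.0004 -0.0002] -> shift [ 182.9  406.  -130.3] wz 1.218 q6 -1.51 t 37.375
```

Call:
play_rows:
  moves:
    - [20, 0, 0, -25, 0, 0, 0]
    - [20, 0, 0, -45, 0, 0, 0]
    - [20, 0, 0, -45, 0, 0, 0]
    - [20, 18.3, 40.6, 0, 0, 0, 0]
    - [20, 18.3, 40.6, 0, 0, 0, 0]
    - [20, 18.3, 40.6, 0, 0, 0, 0]
    - [20, 18.3, 40.6, 0, 0, 0, 0]
    - [20, 18.3, 40.6, 0, 0, 0, 0]
    - [20, 18.3, 40.6, 0, 0, 0, 0]
    - [20, 18.3, 40.6, 0, 0, 0, 0]
    - [20, 18.3, 40.6, 0, 0, 0, 0]
    - [20, 18.3, 40.6, 0, 0, 0, 0]
    - [20, 18.2, 40.6, 0, 0, 0, 0]

```text
clock: 39.0
tool_pos: [0.5888, 0.3034, 0.099]
tcp_rot: [-0.787, -3.041, 0.001]
contact_force: [0.3, -0.8, 0.1]
grip_width: 0.34
finger_force: 29.8
```

Call:
play_rows:
  moves:
    - [20, 0, 0, 0, 0, 0, 0.174]
    - [20, 0, 0, 0, 0, 0, 0.174]
    - [20, 0, 0, 0, 0, 0, 0.174]
    - [20, 0, 0, 0, 0, 0, 0.174]
    - [20, 0, 0, 0, 0, 0, 0.174]
    - [20, 0, 0, 0, 0, 0, 0.174]
    - [20, 0, 0, 0, 0, 0, 0.174]
    - [20, 0, 0, 0, 0, 0, 0]
    - [20, 0, 0, 0, 0, 0, 0]

```text
clock: 40.12
tool_pos: [0.589, 0.302, 0.0993]
tcp_rot: [-2.382, -2.048, 0.001]
contact_force: [0.0, 0.2, -0.3]
grip_width: 0.338
finger_force: 29.9
```

Run:
```python
from h import *; from plant import optics; import pickle
delta(589.4,302.0,12,-8.85)
c=optics.capture('wrist'); pickle.dump(c,open('w16.pkl','wb'))
u,v=proj(c,[.5894,.302,.026])[0].astype(int); print('mod',u,v); top(c,u,v,60,20,34)
from plant import env
z=env.state()['tool_pos'][2]*1000+15.2; p=env.state()['tool_pos']; u,v=proj(c,[p[0],p[1],(z+20)/1000])[0].astype(int); print('hs',u,v)
V=c['image'].max(2); W=cloud(c); t=-8.85*np.pi/180; D=W[...,:2]-np.array(p[:2])*1000
y=D@[np.cos(t),np.sin(t)]; x=D@[-np.sin(t),np.cos(t)]
m=(np.abs(y)<11)&(np.abs(x)<40)&(W[...,2]>z-3)&(W[...,2]<z+28)&(c['depth']>0)
print(m.sum(),'along long',np.percentile(x[m],[0.5,1,50,99,99.5]).round(1),'z',np.percentile(W[...,2][m]-z,[1,50,99]).round(1))
for lo in range(-30,30,4):
    k=m&(x>lo)&(x<lo+4)
    if k.sum()>5: print(lo,k.sum(),np.percentile(W[...,2][k]-z,[5,50,95]).round(1))
```

```text
pos [589.  302.   99.3] yaw -8.6 tilt [-0.0006 -0.0002] -> shift [ 0.1  0.5 87.3] wz 0.004 q6 0.46 t 40.125
mod 324 202
rect [589.7 304.1] [41.3 36. ] long yaw 81.2 mean [589.8 305.   25.2] n 2519
hs 325 282
5058 along long [-22.5 -22.1   4.5  18.9  19. ] z [ 0.5 18.6 22.8]
-26 75 [15.3 21.3 22.2]
-22 492 [15.7 19.1 22.2]
-18 551 [15.5 19.6 22.2]
-14 33 [16.6 20.2 22. ]
-10 623 [14.9 19.4 22.3]
-6 143 [14.4 21.4 22.6]
-2 500 [14.4 18.5 22.2]
2 700 [13.4 19.  22.3]
10 702 [12.5 18.5 22.4]
14 211 [ 4.9 21.1 22.5]
18 1024 [ 0.5 11.9 21.7]
```

Call:
play_rows:
  moves:
    - [20, 1.3, 0.4, 30, 0, 0, 0.004]
    - [20, 0, 0, 25, 0, 0, 0]
    - [20, 0, 0, 15, 0, 0, 0]
    - [20, 0, 0, 8, 0, 0, 0]
    - [20, 0, 0, 4, 0, 0, 0]
    - [20, 0, 0, 2, 0, 0, 0]
    - [20, 0, 0, 0, 0, 0, 0]
    - [20, 0, 0, 0, 0, 0, 0]

```text
clock: 41.18
tool_pos: [0.5901, 0.3034, 0.0162]
tcp_rot: [2.389, 2.039, 0.001]
contact_force: [-0.9, -0.1, -0.3]
grip_width: 0.339
finger_force: 29.9
```

```bash
python3 -c "
from h import *; delta(589.5,303.2,11.3,-8.85)"
```

```text
pos [590.1 303.4  16.2] yaw -9.0 tilt [0.0009 0.0002] -> shift [-0.3 -0.6  4.9] wz -0.003 q6 0.47 t 41.175
```

Call:
play_rows:
  moves:
    - [20, -0.2, -0.6, 2.5, 0, 0, -0.003]
    - [20, 0, 0, 1.5, 0, 0, 0]
    - [20, 0, 0, 1, 0, 0, 0]
    - [20, 0, 0, 0, 0, 0, 0]
    - [20, 0, 0, 0, 0, 0, 0]

```text
clock: 41.8
tool_pos: [0.5891, 0.3032, 0.0108]
tcp_rot: [-2.387, -2.043, 0.0]
contact_force: [-1.3, -0.2, 3.5]
grip_width: 0.34
finger_force: 30.2
```

Run:
```python
from h import *; from plant import optics,env; import pickle
delta(589.5,303.2,11.3,-8.85); print(env.state()['contact_force'])
c=optics.capture('wrist'); W=cloud(c); t=-8.85*np.pi/180; D=W[...,:2]-[589.3,302.0]
y=D@[np.cos(t),np.sin(t)]; x=D@[-np.sin(t),np.cos(t)]
for n,lo,hi in (('hs',28,52),('mod',18,26.5)):
    m=(np.abs(y)<12)&(np.abs(x)<35)&(W[...,2]>lo)&(W[...,2]<hi); print(n,m.sum(),np.percentile(x[m],[.5,2,98,99.5]).round(1),np.percentile(W[...,2][m],[1,99]))
```

```text
pos [589.1 303.2  10.8] yaw -8.9 tilt [-0.0001 -0.0001] -> shift [ 0.1  0.4 -0.5] wz -0.001 q6 0.46 t 41.8
[-1.25556639 -0.22642047  3.4831226 ]
hs 5403 [-21.2 -20.7  19.9  20.1] [29.14154621 48.8393879 ]
mod 570 [19.4 19.5 22.9 23.1] [18.21211181 26.40350261]
```

The heat sink is in contact (3.5 N) and centred to about 0.5 mm. I release and back off.

Call:
play_rows:
  moves:
    - [40, 0, 0, 0, 0, 0, 0]
    - [60, 0, 0, 0, 0, 0, 0]
    - [60, 0, 0, 0, 0, 0, 0]
    - [60, 0, 0, -20, 0, 0, 0]
    - [60, 0, 0, -40, 0, 0, 0]
    - [60, 0, 0, -45, 0, 0, 0]
    - [60, 0, 0, -45, 0, 0, 0]
    - [60, 45, 0, -30, 0, 0, 0]
    - [60, -45, -40, -30, 0, 0, 0]
    - [60, 0, -40, 0, 0, 0, 0]
    - [60, 0, 0, 0, 0, 0, 0]
    - [60, 0, 0, 0, 0, 0, 0]

```text
clock: 43.35
tool_pos: [0.5139, 0.3183, 0.2187]
tcp_rot: [2.386, 2.043, 0.001]
contact_force: [0.3, -0.6, 0.1]
grip_width: 0.702
finger_force: 0.0
```

Run:
```python
from h import *; from plant import optics; import pickle
delta(500,250,200,-8.85)
c=optics.capture('wrist'); pickle.dump(c,open('w17.pkl','wb'))
def at(n,x,y,z,r,lo,hi):
    u,v=proj(c,[x/1000,y/1000,z/1000])[0].astype(int); print(n,u,v,end=' '); top(c,u,v,r,lo,hi)
for a in (('hs',589.3,302,45,45,27.5,56),('mod+hs',589.3,302,26,45,17,56),('cap',503,218.7,57,30,50,63)):
    try: at(*a)
    except Exception as e: print(e)
c=optics.capture('top')
for a in (('hs',589.3,302,45,14,32,60),('cap',503,218.7,57,12,45,70),('choke',417,135.5,30,14,17,40)):
    at(*a)
```

```text
pos [513.9 318.3 218.7] yaw -8.9 tilt [0.001  0.0001] -> shift [-69.7  -3.2  18.7] wz -0.0 q6 0.53 t 43.35
hs 396 175 rect [588.3 300.9] [42.2 30.5] long yaw 80.9 mean [587.4 301.8  40.5] n 1267
mod+hs 393 171 rect [589.3 301.6] [46.3 36.1] long yaw 81.7 mean [586.9 303.8  37.5] n 1555
cap 327 261 rect [503.  218.7] [31.9 31. ] long yaw 20.2 mean [503.3 219.8  55.8] n 634
hs 262 184 rect [592.  303.4] [41.1 30.1] long yaw 80.1 mean [591.2 303.8  42.5] n 111
cap 285 210 rect [505.7 220.5] [29.9 30.8] long yaw -49.9 mean [505.3 220.   56.4] n 85
choke 310 240 rect [417.7 136.4] [45.7 49. ] long yaw -26.6 mean [418.6 137.1  26.3] n 143
```

All the parts are where they belong, to within about 1 to 1.5 mm, and the arm is clear. Handing in.

```bash
python3 -c "
from plant import finish_job; print(finish_job())"
```

```text
the job is handed in; nothing more can be done
None
```

I handed the job in at 43 s: capacitor, module, choke and heat sink are each within about 1.5 mm of target and the bystanders were not handled; note that the real fingertips measured about 28 mm farther back from the TCP than the interface text says, so my first capacitor grasp closed above it, and I used the measured offset from then on.

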